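# Load the honing machine's battery and hold its dead-man lever at run

### The job

Get the bench honing machine ready and hold it at run: stand the loose blue battery pack upright in the machine's battery dock and push it down until it is fully home. Only then press the red paddle of the spring-loaded dead-man lever down until the pointer is in the green (about half way, lever level; never down to its stop) and finish while still holding it there. Leave the glue bottle, mallet and chisel where they are.

Things in the scene. Friction and masses are not known exactly. Their poses are not given: they have to be found in the camera images.
- honer: Bench honing machine, green base 220 (its x) x 330 (its y) x 50 mm high, fixed to the bench; position and yaw vary. Origin: centre of the underside; x points away from the operator's side, y to the dock's side, z up. Battery dock at y = +110 mm, motor (42 mm radius) and honing wheel (52 mm radius, top 157 mm above the bench, y from -50 to +45 mm) at x = +50 mm, tool rest 106 mm high at x = -45 mm, y = +28 mm, dead-man lever at y = -110 mm.
- dock_home (a point): Centre of the dock's pocket at the level where the carriage's foot stops, 50 mm above the bench; axes as the machine's. Pocket 51 mm along x and 67 mm along y, open at the top, its black walls 8 mm thick with yellow rim 52 mm above this point (102 mm above the bench).
- carriage (a joint): Copper-coloured contact plate in the pocket, m pushed down: 0 to 0.012 (fully home). It starts at 0 to 0.003, its upper face 24 mm above dock_home at 0 and 12 mm above at 0.012. Stiff (about 9 N to move), no spring: the pack's weight does not move it, and it stays where it is pushed. Home counts from 0.0095.
- pack_mid (a point): Loose blue battery pack with a black band, a plain block 44 (its x) x 60 (its y) x 85 mm high, 0.25 to 0.5 kg, standing upright on the bench on one or the other side of the machine. This point is its centre, 42.5 mm above its underside. It goes into the dock upright with its x along the machine's x, either way round (3.5 mm play each side). Fully home, its centre is 54.5 mm above dock_home and 45 mm of it stand out of the dock.
- deadman (a joint): Spring-loaded dead-man lever, rad pressed down: 0 released (arm slopes up by 0.27 towards the operator), 0.27 arm level and black pointer upright in the middle of the green part of the quadrant, 0.55 lower stop. Green is 0.18 to 0.36. Springs back when let go. About 5 N on the paddle to start it, 8 N at level, 11 N near the stop.
- paddle (a point): Centre of the upper face of the lever's red paddle (60 along the arm x 46 mm wide, 14 thick), 120 mm from the pivot towards the machine's -x. The pivot axis lies along the machine's y at x = +60, y = -110 mm, 115 mm above the bench (pointer up to 195 mm); with the arm level this point is 125 mm above the bench, 157 mm when released. z of this point is square to the paddle only when released.
- glue: White glue bottle with yellow label, 54 mm across, 150 mm high, standing on the other side of the machine from the pack; origin at the centre of its underside. Leave alone.
- mallet: Turned wooden carver's mallet standing on its 100 mm wide head, 225 mm high, on the left, farther off than the machine's middle; origin at the centre of its underside. Leave alone.
- chisel: Wood chisel 240 mm long, 26 mm high, lying on the bench on the right, farther off than the machine's middle, handle away from the robot; origin on the bench 100 mm behind its edge. Leave alone.
Not all that is in view belongs to the job. What is meant by the part that bears pack_mid is not pink or turquoise, and is the smaller of those in its own colour.

How it is judged (in metres and radians):
On the way, in this order (a step that is already met when the one before it is completed fails the run):
1. the battery pack is fully home in the dock (value of joint carriage above 0.0095 m and z of pack_mid in the frame of dock_home between 0.045 and 0.06 m and horizontal distance between pack_mid and dock_home below 0.008 m and angle between pack_mid's own z axis and vertical below 0.12 rad), for 0.3 s.
2. the dead-man lever is held in the green (value of joint deadman between 0.18 and 0.36 rad and contact force between any of the fingers, the arm and deadman above 2 N), for 0.5 s.
At the end, for the whole second after the job is handed in: The pack stands in the dock upright (within 0.12 rad), centred within 8 mm, carriage at least 9.5 of its 12 mm down; the robot itself presses on the dead-man lever with more than 2 N and the lever stays between 0.18 and 0.36 rad, at rest (all of step 1 and all of step 2 and velocity of joint deadman between -0.05 and 0.05 rad/s); the arm keeps its last pose, push and grip.
It fails at once if the dead-man lever is pushed down to its stop (value of joint deadman above 0.51 rad).
It fails at once if the dead-man lever is pressed before the pack is home (value of joint deadman above 0.12 rad and value of joint carriage below 0.009 m).
It fails at once if the glue is disturbed (distance of glue from where it was at the start of the episode above 0.03 m or angle between glue's own z axis and vertical above 0.5 rad).
It fails at once if the mallet is disturbed (distance of mallet from where it was at the start of the episode above 0.03 m or angle between mallet's own z axis and vertical above 0.5 rad).
It fails at once if the chisel is disturbed (distance of chisel from where it was at the start of the episode above 0.03 m).
It also fails if it takes over 64 s, if anything falls off the work surface, if the arm or the gripper's body presses on something with over 40 N, if the wrist force passes 120 N, or if a joint passes its speed limit or range.

### The arm

A 6-joint arm with a two-finger parallel gripper is mounted at the origin on the work surface. World frame = base frame: x ahead of the robot, y to its left, z up, the work surface at z = 0. Lengths are in m, angles in degrees, forces in N, time in s.
With the tool pointing down it reaches from about 0.35 to 0.975 m from the base axis. Payload 4.9 kg.
Tool frame: the origin (TCP) lies at the very end of the fingers, on their centre line; the grasp point (between the pads) lies 19 mm behind it; x points along the fingers, y is the direction in which the jaws open and shut, and the axes are right-handed (so a half turn about x gives the same grasp; the last joint's range is limited). The gripper opens to 85 mm and grips with 20 to 120 N. Pads are 22 mm wide; open, the fingers measure 114 mm over their backs; the gripper's body (76 mm by 85 mm) begins 54 mm behind the grasp point. The pads swing forward as they close: fully open they stand 13 mm farther back than shut.
Start: joints at [-78.896, 3.019, 92.412, -0, 84.569, -6.818], TCP at [0.192, -0.595, 0.231] pointing down, gripper open.
Joint ranges: [-172.51, 172.51], [-57.92, 126.97], [3.15, 148.05], [-58.71, 238.71], [5.1, 150.11], [-179.66, 179.66]. Speed limits (degrees/s): [147.25, 147.25, 180, 180, 180, 180].

### API

Orientations are given as a 3x3 rotation matrix whose columns are the frame's x, y, z axes.
In Python, from rig import r gives the robot as it stands. The module is installed in compiled form; this text tells all that it offers.
- The arm moves only by the tool move_arm, never from a script. Its argument "rows" is a list of rows, each an object with "offset": the shift along the world's x, y, z in mm, a list of three; "turn": the turn about the world's z in degrees; "jaw": the closure, from 0 (fully open) to 1 (shut). In form: [{"offset": [x, y, z], "turn": turn, "jaw": jaw}, ...]. A call has 1 to 20 rows; each row shifts and turns the commanded pose from where the row before left it; what a row does not reach is not made up. A row lasts 1/10 s, in which the tool goes at most 50 mm and 8.59 degrees, less where a joint would pass 70% of its speed; a pose out of reach is approached as far as the arm can. A call with a gripper value outside its range is refused whole. The fingers move at their own pace and stop on an object; "grip_force" is the grip in N (left out, the last holds). Time passes only in rows, so rows that do not move let the fingers close. It gives the time, the measured TCP pose, the force and the opening at its end, in the units of the state.
- r.sense(): the state, without advancing time (a new reading comes with each control period).
- r.read_camera(name): name is "scene" or "top"; returns a dict with "image" (384x512x3 uint8, red, green, blue), "vertical_fov" (degrees; the focal length in pixels is half the picture's height over the tangent of half this angle, whatever the lens; pixels are square), "cx", "cy" (the principal point, pixels), "world_from_camera" (4x4, takes a point from camera to world coordinates). Camera axes: x right, y up, looking along -z (the intrinsics and any distortion apply to the point x, -y, -z); pixel columns grow to the right and rows downward; lengths in m; the calibration is good to about 2 mm. A picture is of the moment at which its call begins. There is no depth.
- r.close_job(): hands the job in, once; it reports no verdict.
The state is a dict: "time_s": time; "qpos": joint angles; "qd": joint speeds; "joint_efforts": joint torques, N m; "ee_pos": TCP position; "eef_rot": TCP orientation; "contact_force": force on the tool from outside, world axes, zero at the start; "ft_torque": the same for the moment, N m; "width": finger opening in m.
Only numpy, scipy, OpenCV 4.12 (cv2) and the standard library are available. Lean on these libraries where they do the work, as an engineer would, in place of code of your own. Each camera call takes 0.05 s, during which the arm holds its last target. There are 200 camera calls.

## Working session

There is one attempt and no reset: what is moved stays moved. The work goes in short steps, Python scripts to look and compute and a tool call to move; the robot and the scene stay as the last step left them, time stands still between calls to the robot, and variables do not carry over. Pictures are saved under pics/ and viewed, about 8 in all and at most 12, crops included, and the job is handed in when it is done.

Besides the shell and the picture viewer there is one more tool, called after "Request:" in YAML: its name, and indented under it one key for each argument. move_arm: Moves the arm, as the interface text tells. Its arguments: {"type":"object","properties":{"rows":{"type":"array"},"grip_force":{"type":"number"}},"required":["rows"]}

```bash
mkdir -p pics; cat > h.py <<'E'
from rig import r
import numpy as np, cv2
def cam(n,save=None):
    c=r.read_camera(n)
    if save: cv2.imwrite('pics/'+save,cv2.cvtColor(c['image'],cv2.COLOR_RGB2BGR))
    return c
def ray(c,u,v):
    h=c['image'].shape[0]; f=h/2/np.tan(np.radians(c['vertical_fov'])/2)
    M=np.array(c['world_from_camera']); d=np.array([(u-c['cx'])/f,-(v-c['cy'])/f,-1.])
    return M[:3,3],M[:3,:3]@d
def onz(c,u,v,z):
    o,d=ray(c,u,v); return o+d*(z-o[2])/d[2]
def proj(c,p):
    h=c['image'].shape[0]; f=h/2/np.tan(np.radians(c['vertical_fov'])/2)
    M=np.array(c['world_from_camera']); q=M[:3,:3].T@(np.array(p)-M[:3,3])
    return c['cx']-f*q[0]/q[2], c['cy']+f*q[1]/q[2]
E
python3 - <<'E'
from h import *
a=cam('scene','s0.png');b=cam('top','t0.png')
for c in(a,b): print({k:(np.round(v,3).tolist() if not isinstance(v,dict) else v) for k,v in c.items() if k!='image'})
print(r.sense())
E
```

```text
{'vertical_fov': 57.109, 'cx': 253.244, 'cy': 195.117, 'world_from_camera': [[0.814, -0.422, 0.399, 0.856], [0.581, 0.597, -0.553, -0.427], [-0.005, 0.682, 0.731, 0.765], [0.0, 0.0, 0.0, 1.0]]}
{'vertical_fov': 43.586, 'cx': 260.183, 'cy': 193.959, 'world_from_camera': [[-0.017, 0.998, -0.054, 0.439], [-1.0, -0.018, -0.016, 0.026], [-0.017, 0.054, 0.998, 1.281], [0.0, 0.0, 0.0, 1.0]]}
{'time_s': 0.1, 'qpos': array([-7.88962432e+01,  3.05571500e+00,  9.24841721e+01,  1.49853568e-03,
        8.45698226e+01, -6.81912266e+00]), 'qd': array([ 0.02466398, -0.06350246, -0.29988393, -0.05012181, -0.04365453,
       -0.06270182]), 'joint_efforts': array([ 6.74830244e-04, -3.94902706e+01, -3.71362174e+01,  9.58976898e-08,
        3.91581387e-03,  9.20476026e-06]), 'ee_pos': array([ 0.19222307, -0.59410965,  0.23016229]), 'eef_rot': array([[-3.43213452e-04,  3.07733881e-01, -9.51472407e-01],
       [ 1.88396320e-03, -9.51470575e-01, -3.07733968e-01],
       [-9.99998166e-01, -1.89815744e-03, -2.53201807e-04]]), 'contact_force': array([-0.03622612, -0.12171506,  0.63022762]), 'ft_torque': array([0.03251381, 0.00165432, 0.00390826]), 'width': 0.08580002662586897}
```

```bash
sleep 1
```

```text
(no output)
```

View pics/s0.png

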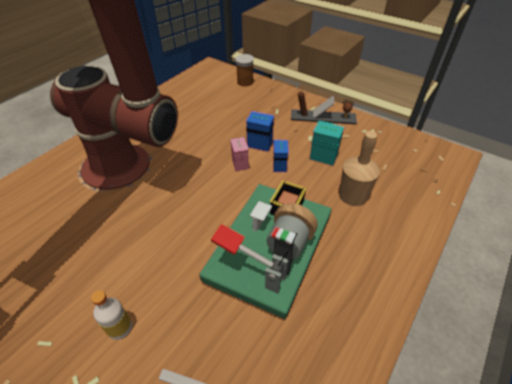

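View pics/t0.png

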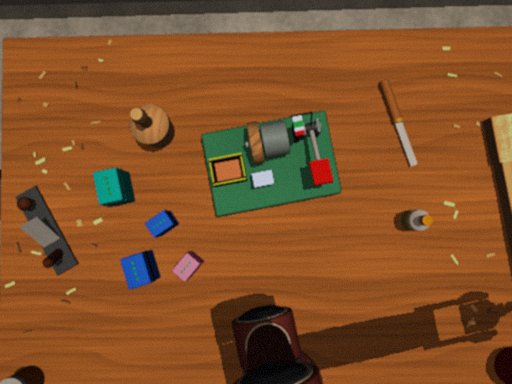

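The scene view shows two blue blocks, large at (260,130) and small at (281,155), plus pink (240,153) and turquoise (326,142). In the top view these are at (138,270), (160,223), (187,266) and (111,187). The dock is at top (228,170) and the red paddle at (320,172). Smaller blue fits the description, so I'll measure it and confirm with a crop.

```bash
cat > m.py <<'E'
from h import *
b=cam('top'); s=cam('scene')
def blobs(c,lo,hi,mn=40):
    hsv=cv2.cvtColor(c['image'],cv2.COLOR_RGB2HSV)
    m=cv2.inRange(hsv,lo,hi); n,l,st,ce=cv2.connectedComponentsWithStats(m)
    return [(ce[i],(l==i).astype(np.uint8),st[i,4]) for i in range(1,n) if st[i,4]>=mn]
def rect(c,m,z,close=0):
    if close: m=cv2.morphologyEx(m,cv2.MORPH_CLOSE,np.ones((close,close)))
    ct=max(cv2.findContours(m,0,1)[0],key=cv2.contourArea)[:,0]
    P=np.array([onz(c,u,v,z)[:2] for u,v in ct])*1000
    (x,y),(w,h),a=cv2.minAreaRect(P.astype(np.float32)); return [round(float(t),1) for t in (x,y,w,h,a)]
if __name__=='__main__':
    for nm,lo,hi,z in [('blue',(105,120,60),(128,255,255),.085),('bluebright',(105,150,150),(128,255,255),.085),('green',(60,80,30),(85,255,140),.05),('yellow',(22,120,90),(35,255,255),.102),('red',(0,200,120),(4,255,255),.157),('white',(0,0,170),(179,40,255),.106)]:
        for ce,m,a in blobs(b,lo,hi): print(nm,ce.round(1),a,rect(b,m,z,9 if nm=='green' else 3))
    t=cv2.resize(b['image'][140:300,80:260],None,fx=4,fy=4,interpolation=cv2.INTER_CUBIC)
    cv2.imwrite('pics/crop1.png',cv2.resize(t,(675,600))[:,:,::-1])
    q=cv2.resize(s['image'][90:310,200:350],None,fx=2.7,fy=2.7,interpolation=cv2.INTER_CUBIC)
    cv2.imwrite('pics/crop2.png',q[:,:,::-1])
E
python3 m.py
```

```text
blue [159.3 223.5] 393 [434.8, 299.1, 43.8, 60.2, 32.8]
blue [135.7 270.4] 688 [319.6, 358.3, 77.9, 58.8, 16.7]
bluebright [158.6 223.3] 329 [435.3, 300.2, 40.4, 56.1, 32.8]
bluebright [135.  270.6] 610 [318.8, 359.8, 75.2, 54.1, 17.4]
green [270.9 168.9] 6465 [585.5, 19.0, 216.9, 325.0, 9.9]
yellow [224.8 156.3] 78 [597.8, 130.8, 5.7, 81.0, 9.7]
yellow [227.8 174.4] 197 [562.1, 125.8, 59.1, 85.1, 9.9]
red [320.9 171.4] 436 [550.8, -98.8, 56.6, 44.0, 11.0]
white [405.9 143.5] 230 [620.5, -314.1, 105.8, 13.7, 18.2]
white [262.6 177.9] 273 [542.1, 38.5, 33.8, 48.6, 10.3]
```

```bash
python3 -c "
import cv2,numpy as np
a=cv2.imread('pics/crop1.png');b=cv2.imread('pics/crop2.png')
a=cv2.resize(a,(400,356));h=max(a.shape[0],b.shape[0]);o=np.zeros((h,a.shape[1]+b.shape[1],3),np.uint8);o[:a.shape[0],:400]=a;o[:b.shape[0],400:]=b;o=o[:600];cv2.imwrite('pics/crop3.png',o)"
```

```text
(no output)
```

View pics/crop3.png

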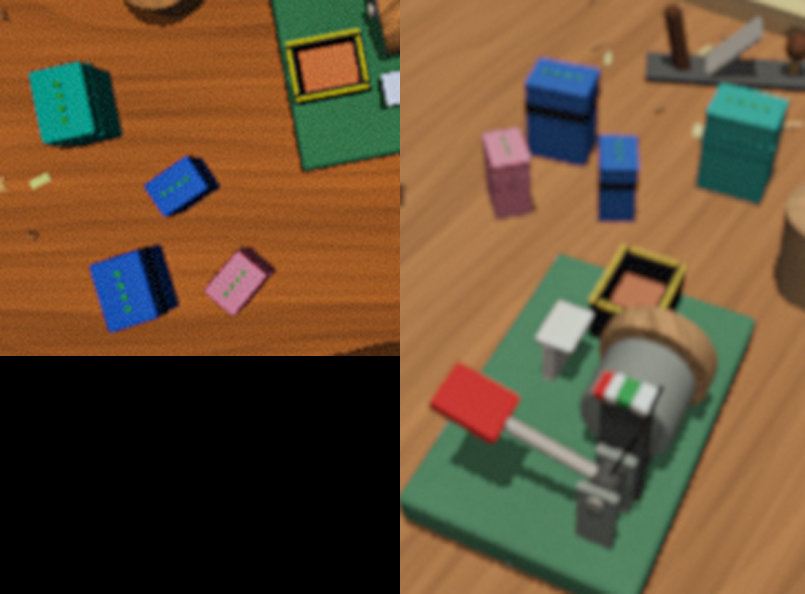

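The crop confirms the small blue block: its top measures 44 x 60 mm with a black band, and it sits at (435,300) mm with its x axis at 33°. The larger blue block is about 57 x 78 mm. The machine is at (585.5,19) with yaw 9.9°, and the dock at (566.6,127.2). Next I'll move over the pack.

Request:
move_arm:
  rows:
    - {"offset":[18,28,4.5],"turn":3.3,"jaw":0}
    - {"offset":[18,28,4.5],"turn":3.3,"jaw":0}
    - {"offset":[18,28,4.5],"turn":3.3,"jaw":0}
    - {"offset":[18,28,4.5],"turn":3.3,"jaw":0}
    - {"offset":[18,28,4.5],"turn":3.3,"jaw":0}
    - {"offset":[18,28,4.5],"turn":3.3,"jaw":0}
    - {"offset":[18,28,4.5],"turn":3.3,"jaw":0}
    - {"offset":[18,28,4.5],"turn":3.3,"jaw":0}
    - {"offset":[18,28,4.5],"turn":3.3,"jaw":0}
    - {"offset":[18,28,4.5],"turn":3.3,"jaw":0}
    - {"offset":[18,28,4.5],"turn":3.3,"jaw":0}
    - {"offset":[18,28,4.5],"turn":3.3,"jaw":0}
    - {"offset":[18,28,4.5],"turn":3.3,"jaw":0}
    - {"offset":[18,28,4.5],"turn":3.3,"jaw":0}
    - {"offset":[18,28,4.5],"turn":3.3,"jaw":0}
    - {"offset":[18,28,4.5],"turn":3.3,"jaw":0}

```text
time_s: 1.8
ee_pos: [0.4808, -0.1453, 0.3034]
eef_rot: [[0.0, 0.945, -0.328], [-0.0, -0.328, -0.945], [-1.0, 0.0, 0.0]]
contact_force: [0.6, 0.8, -0.1]
width: 0.0855
```

Request:
move_arm:
  rows:
    - {"offset":[-3,28,0],"turn":3.3,"jaw":0}
    - {"offset":[-3,28,0],"turn":3.3,"jaw":0}
    - {"offset":[-3,28,0],"turn":3.3,"jaw":0}
    - {"offset":[-3,28,0],"turn":3.3,"jaw":0}
    - {"offset":[-3,28,0],"turn":3.3,"jaw":0}
    - {"offset":[-3,28,0],"turn":3.3,"jaw":0}
    - {"offset":[-3,28,0],"turn":3.3,"jaw":0}
    - {"offset":[-3,28,0],"turn":3.3,"jaw":0}
    - {"offset":[-3,28,0],"turn":3.3,"jaw":0}
    - {"offset":[-3,28,0],"turn":3.3,"jaw":0}
    - {"offset":[-3,28,0],"turn":3.3,"jaw":0}
    - {"offset":[-3,28,0],"turn":3.3,"jaw":0}
    - {"offset":[-3,28,0],"turn":3.3,"jaw":0}
    - {"offset":[-3,28,0],"turn":3.3,"jaw":0}
    - {"offset":[-3,28,0],"turn":3.3,"jaw":0}
    - {"offset":[-3,28,0],"turn":3.3,"jaw":0}
    - {"offset":[0,0,0],"turn":0,"jaw":0}
    - {"offset":[0,0,0],"turn":0,"jaw":0}

```text
time_s: 3.6
ee_pos: [0.4321, 0.3014, 0.3029]
eef_rot: [[-0.001, 0.833, 0.553], [-0.001, 0.553, -0.833], [-1.0, -0.001, 0.0]]
contact_force: [0.6, 0.4, 0.5]
width: 0.0852
```

Request:
move_arm:
  rows:
    - {"offset":[3,-1.5,-20],"turn":-0.8,"jaw":0}
    - {"offset":[0,0,-25],"turn":0,"jaw":0}
    - {"offset":[0,0,-25],"turn":0,"jaw":0}
    - {"offset":[0,0,-25],"turn":0,"jaw":0}
    - {"offset":[0,0,-25],"turn":0,"jaw":0}
    - {"offset":[0,0,-25],"turn":0,"jaw":0}
    - {"offset":[0,0,-25],"turn":0,"jaw":0}
    - {"offset":[0,0,-20],"turn":0,"jaw":0}
    - {"offset":[0,0,-20],"turn":0,"jaw":0}
    - {"offset":[0,0,-20],"turn":0,"jaw":0}
    - {"offset":[0,0,-13],"turn":0,"jaw":0}
    - {"offset":[0,0,-10],"turn":0,"jaw":0}
    - {"offset":[0,0,0],"turn":0,"jaw":0}
    - {"offset":[0,0,0],"turn":0,"jaw":0}

```text
time_s: 5.0
ee_pos: [0.4358, 0.2998, 0.0509]
eef_rot: [[0.001, 0.842, 0.54], [0.0, 0.54, -0.842], [-1.0, 0.001, 0.0]]
contact_force: [0.6, 0.2, 0.1]
width: 0.0853
```

Request:
move_arm:
  rows:
    - {"offset":[0,0,0],"turn":0,"jaw":0.3}
    - {"offset":[0,0,0],"turn":0,"jaw":0.4}
    - {"offset":[0,0,0],"turn":0,"jaw":0.5}
    - {"offset":[0,0,0],"turn":0,"jaw":0.7}
    - {"offset":[0,0,0],"turn":0,"jaw":1}
    - {"offset":[0,0,0],"turn":0,"jaw":1}
    - {"offset":[0,0,0],"turn":0,"jaw":1}
    - {"offset":[0,0,0],"turn":0,"jaw":1}
    - {"offset":[0,0,0],"turn":0,"jaw":1}
    - {"offset":[0,0,0],"turn":0,"jaw":1}
  grip_force: 60

```text
time_s: 6.0
ee_pos: [0.4356, 0.3, 0.0512]
eef_rot: [[0.0, 0.841, 0.541], [0.0, 0.541, -0.841], [-1.0, 0.0, 0.0]]
contact_force: [-2.9, -1.5, 6.1]
width: 0.0431
```

Request:
move_arm:
  rows:
    - {"offset":[0,0,8],"turn":0,"jaw":1}
    - {"offset":[0,0,20],"turn":0,"jaw":1}
    - {"offset":[0,0,30],"turn":0,"jaw":1}
    - {"offset":[0,0,30],"turn":0,"jaw":1}
    - {"offset":[0,0,30],"turn":0,"jaw":1}
    - {"offset":[0,0,22],"turn":0,"jaw":1}
    - {"offset":[0,0,10],"turn":0,"jaw":1}
    - {"offset":[11,-13,0],"turn":-2.3,"jaw":1}
    - {"offset":[15,-20,0],"turn":-2.6,"jaw":1}
    - {"offset":[15,-20,0],"turn":-2.6,"jaw":1}
    - {"offset":[15,-20,0],"turn":-2.6,"jaw":1}
    - {"offset":[15,-20,0],"turn":-2.6,"jaw":1}
    - {"offset":[15,-20,0],"turn":-2.6,"jaw":1}
    - {"offset":[15,-20,0],"turn":-2.6,"jaw":1}
    - {"offset":[15,-20,0],"turn":-2.6,"jaw":1}
    - {"offset":[10,-14,0],"turn":-2.4,"jaw":1}
    - {"offset":[5,-6,0],"turn":0,"jaw":1}
    - {"offset":[0,0,0],"turn":0,"jaw":1}
    - {"offset":[0,0,0],"turn":0,"jaw":1}
    - {"offset":[0,0,0],"turn":0,"jaw":1}

```text
time_s: 8.0
ee_pos: [0.5658, 0.1277, 0.2002]
eef_rot: [[-0.0, 0.985, 0.172], [0.0, 0.172, -0.985], [-1.0, -0.0, -0.0]]
contact_force: [-0.6, 0.1, -3.1]
width: 0.0431
```

```bash
python3 - <<'E'
from h import *
a=cam('scene'); b=cam('top'); s=r.sense(); print(s['ee_pos'],s['contact_force'],s['width'],s['eef_rot'][:,1])
x=cv2.resize(a['image'][110:260,190:350],(640,600),interpolation=cv2.INTER_CUBIC)
cv2.imwrite('pics/c4.png',x[:,:,::-1])
c=a;p=s['ee_pos'].copy()
def rc(p,ang,w,h,z):
    R=np.array([[np.cos(ang),-np.sin(ang)],[np.sin(ang),np.cos(ang)]])
    return [tuple(np.round(proj(c,[*(p[:2]+R@q),z]),1)) for q in np.array([[-w,-h],[w,-h],[w,h],[-w,h]])/2]
print('pred pack bottom',rc(p,np.radians(9.9),.044,.06,p[2]+.035-.085),'top',rc(p,np.radians(9.9),.044,.06,p[2]+.035))
E
```

```text
[0.56590962 0.12759724 0.20034315] [-0.07421608  0.54037727 -3.15777874] 0.04329401481141457 [ 9.85124351e-01  1.71842991e-01 -7.20112083e-06]
pred pack bottom [(np.float64(276.4), np.float64(186.3)), (np.float64(293.3), np.float64(191.9)), (np.float64(301.9), np.float64(176.2)), (np.float64(285.6), np.float64(171.1))] top [(np.float64(278.0), np.float64(160.0)), (np.float64(296.2), np.float64(165.6)), (np.float64(305.4), np.float64(149.9)), (np.float64(287.9), np.float64(144.8))]
```

View pics/c4.png

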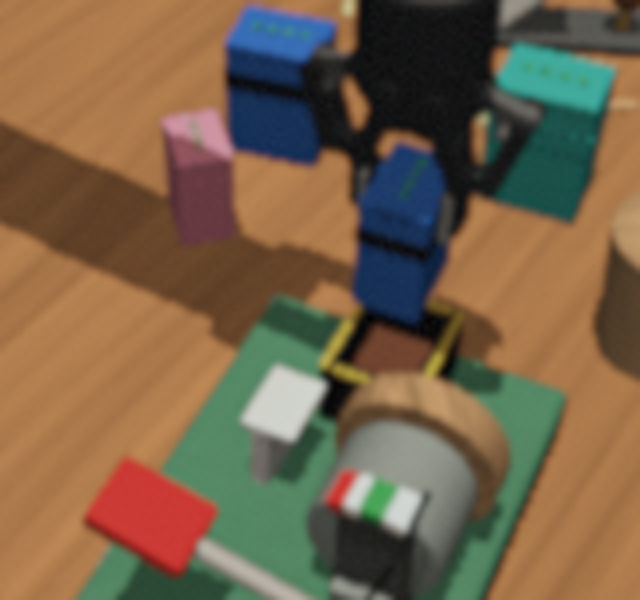

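Pack held upright above the dock, the band level, with its bottom at crop (390,312) and the dock rim at about (392,345). I'll check the relative offset numerically in both views.

```bash
python3 - <<'E'
from h import *
from m import blobs,rect
a=cam('scene'); b=cam('top'); s=r.sense(); p=s['ee_pos']
for n,c in(('scene',a),('top',b)):
    for ce,m,ar in blobs(c,(18,90,60),(36,255,255),15):
        q=onz(c,*ce,.102)*1000
        if abs(q[0]-567)<60 and abs(q[1]-127)<60: print(n,'yel',ce.round(1),ar,rect(c,m,.102,3))
    m=sum(x[1] for x in blobs(c,(18,90,60),(36,255,255),8) if np.hypot(*(onz(c,*x[0],.102)[:2]-[.567,.127]))<.06)
    pts=np.argwhere(m>0)[:,::-1]; P=np.array([onz(c,u,v,.102)[:2]*1000 for u,v in pts],np.float32)
    print(n,'all rim',cv2.minAreaRect(P))
    hsv=cv2.cvtColor(c['image'],cv2.COLOR_RGB2HSV); mm=cv2.inRange(hsv,(105,110,30),(128,255,255))
    u,v=map(int,proj(c,[p[0],p[1],p[2]-.03])); print('uv',u,v)
    sub=mm[v-30:v+25,u-25:u+25]
    if n=='scene':
        for y in range(v-35,v+16):
            xs=np.flatnonzero(mm[y,u-22:u+22])+u-22
            if len(xs): print(y,xs.min(),xs.max(),len(xs),end=' | ')
        print()
E
```

```text
scene yel [300.1 194.6] 83 [591.8, 145.5, 21.7, 67.8, 25.9]
scene yel [275.6 197.9] 116 [542.8, 103.3, 29.9, 66.3, 37.7]
scene all rim ((567.3593139648438, 124.98233795166016), (99.04403686523438, 65.868408203125), 43.537132263183594)
uv 289 175
140 267 268 2 | 141 267 269 3 | 142 267 269 3 | 143 267 269 3 | 144 267 269 3 | 145 267 269 3 | 146 267 269 3 | 147 267 292 6 | 148 267 294 8 | 149 267 299 11 | 150 286 299 11 | 151 284 300 13 | 152 284 300 14 | 153 283 300 14 | 154 283 301 16 | 155 282 301 17 | 156 282 301 17 | 157 282 300 16 | 158 281 300 16 | 159 280 299 18 | 160 280 299 20 | 161 280 299 20 | 162 281 299 19 | 163 281 299 19 | 164 281 298 18 | 165 281 298 18 | 166 281 298 18 | 167 281 298 18 | 168 281 298 18 | 169 284 298 15 | 170 281 298 13 | 171 281 299 15 | 172 280 300 15 | 173 280 300 15 | 174 280 300 20 | 175 280 299 20 | 176 280 299 20 | 177 280 298 19 | 178 279 298 20 | 179 279 297 19 | 180 279 297 19 | 181 279 296 18 | 182 279 296 18 | 183 279 295 17 | 184 280 295 16 | 185 281 295 15 | 186 282 295 14 | 187 282 295 14 | 188 283 295 13 | 189 286 295 10 | 190 289 294 6 | 
top yel [213.9 181.9] 27 [534.8, 160.4, 22.9, 11.0, 38.9]
top all rim ((534.1668701171875, 137.40542602539062), (54.839359283447266, 19.452550888061523), 83.47431945800781)
uv 224 165
```

Request:
move_arm:
  rows:
    - {"offset":[0.7,-0.4,-15],"turn":0,"jaw":1}
    - {"offset":[0,0,-15],"turn":0,"jaw":1}
    - {"offset":[0,0,-8],"turn":0,"jaw":1}
    - {"offset":[0,0,-5],"turn":0,"jaw":1}
    - {"offset":[0,0,-5],"turn":0,"jaw":1}
    - {"offset":[0,0,-5],"turn":0,"jaw":1}
    - {"offset":[0,0,-5],"turn":0,"jaw":1}
    - {"offset":[0,0,0],"turn":0,"jaw":1}
  grip_force: 60

```text
time_s: 9.1
ee_pos: [0.5666, 0.1264, 0.1415]
eef_rot: [[-0.001, 0.985, 0.171], [-0.0, 0.171, -0.985], [-1.0, -0.001, -0.0]]
contact_force: [0.2, 0.2, -3.7]
width: 0.0432
```

Request:
move_arm:
  rows:
    - {"offset":[0,0.4,-4],"turn":0,"jaw":1}
    - {"offset":[0,0,-4],"turn":0,"jaw":1}
    - {"offset":[0,0,-4],"turn":0,"jaw":1}
    - {"offset":[0,0,-3],"turn":0,"jaw":1}
    - {"offset":[0,0,-2],"turn":0,"jaw":1}
    - {"offset":[0,0,-2],"turn":0,"jaw":1}
    - {"offset":[0,0,0],"turn":0,"jaw":1}

```text
time_s: 9.8
ee_pos: [0.5672, 0.1269, 0.124]
eef_rot: [[0.0, 0.985, 0.171], [-0.0, 0.171, -0.985], [-1.0, 0.0, 0.0]]
contact_force: [-2.3, -0.0, 2.0]
width: 0.0431
```

Request:
move_arm:
  rows:
    - {"offset":[0,0,-2],"turn":0,"jaw":1}
    - {"offset":[0,0,-2],"turn":0,"jaw":1}
    - {"offset":[0,0,-2],"turn":0,"jaw":1}
    - {"offset":[0,0,0],"turn":0,"jaw":1}
  grip_force: 80

```text
time_s: 10.2
ee_pos: [0.5672, 0.1268, 0.1183]
eef_rot: [[0.0, 0.985, 0.171], [-0.0, 0.171, -0.985], [-1.0, 0.0, 0.0]]
contact_force: [-3.5, -0.0, 4.3]
width: 0.0432
```

Request:
move_arm:
  rows:
    - {"offset":[0,0,-2],"turn":0,"jaw":1}
    - {"offset":[0,0,-2],"turn":0,"jaw":1}
    - {"offset":[0,0,0],"turn":0,"jaw":1}

```text
time_s: 10.5
ee_pos: [0.5673, 0.1269, 0.1141]
eef_rot: [[0.001, 0.985, 0.171], [0.0, 0.171, -0.985], [-1.0, 0.001, 0.0]]
contact_force: [-3.4, 0.4, 3.9]
width: 0.0429
```

Request:
move_arm:
  rows:
    - {"offset":[0,0,-1],"turn":0,"jaw":1}
    - {"offset":[0,0,-1],"turn":0,"jaw":1}
    - {"offset":[0,0,0],"turn":0,"jaw":1}

```text
time_s: 10.8
ee_pos: [0.5674, 0.1269, 0.1131]
eef_rot: [[0.0, 0.985, 0.171], [-0.0, 0.171, -0.985], [-1.0, 0.0, 0.0]]
contact_force: [-6.2, -0.5, 9.3]
width: 0.0431
```

Request:
move_arm:
  rows:
    - {"offset":[0,0,-1],"turn":0,"jaw":1}
    - {"offset":[0,0,-1],"turn":0,"jaw":1}
    - {"offset":[0,0,-1],"turn":0,"jaw":1}
    - {"offset":[0,0,0],"turn":0,"jaw":1}
    - {"offset":[0,0,0],"turn":0,"jaw":1}

```text
time_s: 11.3
ee_pos: [0.5676, 0.1269, 0.1129]
eef_rot: [[0.0, 0.985, 0.171], [-0.0, 0.171, -0.985], [-1.0, 0.0, 0.0]]
contact_force: [-11.7, -2.0, 21.8]
width: 0.0432
```

Firm stop at TCP z 112.9, which is the expected home height, with force climbing to 22 N. I'll relieve the push and release.

Request:
move_arm:
  rows:
    - {"offset":[-0.5,0,2],"turn":0,"jaw":1}
    - {"offset":[0,0,1],"turn":0,"jaw":1}
    - {"offset":[0,0,0],"turn":0,"jaw":0.4}
    - {"offset":[0,0,0],"turn":0,"jaw":0.3}
    - {"offset":[0,0,0],"turn":0,"jaw":0.2}
    - {"offset":[0,0,0],"turn":0,"jaw":0}
    - {"offset":[0,0,0],"turn":0,"jaw":0}
    - {"offset":[0,0,0],"turn":0,"jaw":0}
  grip_force: 30

```text
time_s: 12.1
ee_pos: [0.5665, 0.1268, 0.1112]
eef_rot: [[-0.0, 0.985, 0.171], [0.0, 0.171, -0.985], [-1.0, -0.0, -0.0]]
contact_force: [0.3, -0.8, -0.3]
width: 0.0854
```

Request:
move_arm:
  rows:
    - {"offset":[0,0,10],"turn":0,"jaw":0}
    - {"offset":[0,0,20],"turn":0,"jaw":0}
    - {"offset":[0,0,30],"turn":0,"jaw":0}
    - {"offset":[0,0,35],"turn":0,"jaw":0}
    - {"offset":[0,0,35],"turn":0,"jaw":0}
    - {"offset":[0,0,30],"turn":0,"jaw":0}
    - {"offset":[-30,0,0],"turn":0,"jaw":0}
    - {"offset":[-30,0,0],"turn":0,"jaw":0}
    - {"offset":[-30,0,0],"turn":0,"jaw":1}
    - {"offset":[-30,0,0],"turn":0,"jaw":1}
    - {"offset":[0,0,0],"turn":0,"jaw":1}
    - {"offset":[0,0,0],"turn":0,"jaw":1}

```text
time_s: 13.3
ee_pos: [0.4467, 0.1269, 0.2724]
eef_rot: [[0.002, 0.985, 0.171], [0.0, 0.171, -0.985], [-1.0, 0.002, 0.0]]
contact_force: [0.2, -0.3, 0.6]
width: 0.0281
```

```bash
python3 - <<'E'
from h import *
from m import blobs,rect
a=cam('scene'); b=cam('top'); s=r.sense(); print(s['ee_pos'],s['width'],s['contact_force'],s['time_s'])
for ce,m,ar in blobs(b,(105,120,60),(128,255,255)): print('top blue',ce.round(1),ar,rect(b,m,.147,3))
for ce,m,ar in blobs(b,(0,200,120),(4,255,255)): print('red',ce.round(1),ar,rect(b,m,.157,3))
for ce,m,ar in blobs(a,(0,190,100),(5,255,255)): print('s red',ce.round(1),ar,rect(a,m,.157,3))
x=cv2.resize(a['image'][130:310,200:350],(500,600),interpolation=cv2.INTER_CUBIC)
cv2.imwrite('pics/c5.png',x[:,:,::-1])
E
```

```text
[0.44729857 0.12679333 0.27149512] 0.00036815864814981783 [0.2818385  0.22541452 0.49833689] 13.5
top blue [224.8 166.9] 428 [566.5, 127.4, 43.1, 61.1, 10.3]
top blue [135.7 270.4] 691 [325.6, 341.0, 74.1, 55.9, 16.7]
red [320.9 171.5] 446 [550.5, -98.6, 56.8, 44.4, 12.5]
s red [227.6 239.1] 377 [552.3, -101.9, 64.1, 43.4, 0.7]
```

View pics/c5.png

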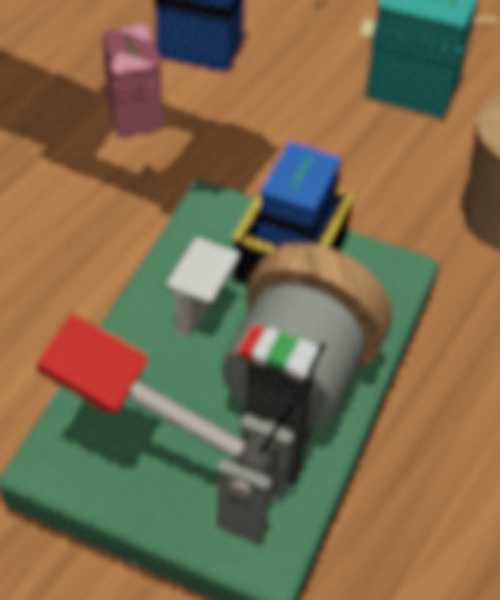

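Pack seated: its top centre measures (566.5,127.4), against the dock at (566.6,127.2). It is upright, about 45 mm proud, and the pointer is still at released. Next, closed fingers above the paddle.

Request:
move_arm:
  rows:
    - {"offset":[5,-12,0],"turn":0,"jaw":1}
    - {"offset":[10,-23,0],"turn":0,"jaw":1}
    - {"offset":[10,-23,0],"turn":0,"jaw":1}
    - {"offset":[10,-23,0],"turn":0,"jaw":1}
    - {"offset":[10,-23,0],"turn":0,"jaw":1}
    - {"offset":[10,-23,0],"turn":0,"jaw":1}
    - {"offset":[10,-23,0],"turn":0,"jaw":1}
    - {"offset":[10,-23,0],"turn":0,"jaw":1}
    - {"offset":[10,-23,0],"turn":0,"jaw":1}
    - {"offset":[8,-18,0],"turn":0,"jaw":1}
    - {"offset":[5,-12,0],"turn":0,"jaw":1}
    - {"offset":[0,0,-20],"turn":0,"jaw":1}
    - {"offset":[0,0,-25],"turn":0,"jaw":1}
    - {"offset":[0,0,-25],"turn":0,"jaw":1}
    - {"offset":[0,0,-15],"turn":0,"jaw":1}
    - {"offset":[0,0,-10],"turn":0,"jaw":1}
    - {"offset":[0,0,0],"turn":0,"jaw":1}
    - {"offset":[0,0,0],"turn":0,"jaw":1}

```text
time_s: 15.3
ee_pos: [0.5451, -0.0993, 0.1773]
eef_rot: [[0.001, 0.985, 0.171], [-0.0, 0.171, -0.985], [-1.0, 0.001, 0.001]]
contact_force: [0.2, -0.7, 0.4]
width: 0.0001
```

Request:
move_arm:
  rows:
    - {"offset":[0,0,-5],"turn":0,"jaw":1}
    - {"offset":[0,0,-5],"turn":0,"jaw":1}
    - {"offset":[0,0,-5],"turn":0,"jaw":1}
    - {"offset":[0,0,-5],"turn":0,"jaw":1}
    - {"offset":[0,0,-5],"turn":0,"jaw":1}
    - {"offset":[0,0,0],"turn":0,"jaw":1}

```text
time_s: 15.9
ee_pos: [0.5447, -0.0994, 0.1515]
eef_rot: [[0.0, 0.985, 0.171], [-0.001, 0.171, -0.985], [-1.0, 0.0, 0.001]]
contact_force: [-0.7, -0.6, 4.3]
width: 0.0001
```

Contact at about 4 to 5 N, as expected. Now to level, z ≈ 125.

Request:
move_arm:
  rows:
    - {"offset":[0,0,-3],"turn":0,"jaw":1}
    - {"offset":[0,0,-4],"turn":0,"jaw":1}
    - {"offset":[0,0,-4],"turn":0,"jaw":1}
    - {"offset":[0,0,-4],"turn":0,"jaw":1}
    - {"offset":[0,0,-4],"turn":0,"jaw":1}
    - {"offset":[0,0,-3],"turn":0,"jaw":1}
    - {"offset":[0,0,-3],"turn":0,"jaw":1}
    - {"offset":[0,0,-1],"turn":0,"jaw":1}
    - {"offset":[0,0,0],"turn":0,"jaw":1}
    - {"offset":[0,0,0],"turn":0,"jaw":1}
    - {"offset":[0,0,0],"turn":0,"jaw":1}
    - {"offset":[0,0,0],"turn":0,"jaw":1}
    - {"offset":[0,0,0],"turn":0,"jaw":1}
    - {"offset":[0,0,0],"turn":0,"jaw":1}
    - {"offset":[0,0,0],"turn":0,"jaw":1}
    - {"offset":[0,0,0],"turn":0,"jaw":1}

```text
time_s: 17.5
ee_pos: [0.544, -0.0997, 0.1264]
eef_rot: [[-0.002, 0.985, 0.171], [-0.001, 0.171, -0.985], [-1.0, -0.002, 0.001]]
contact_force: [-6.2, -0.8, 9.1]
width: -0.0001
```

```bash
python3 - <<'E'
from h import *
from m import blobs,rect
a=cam('scene'); b=cam('top'); s=r.sense(); print(s['ee_pos'],s['width'],s['contact_force'],s['time_s'])
for ce,m,ar in blobs(b,(105,120,60),(128,255,255)): print('top blue',ce.round(1),ar,rect(b,m,.147,3))
x=cv2.resize(a['image'][140:300,205:345],(525,600),interpolation=cv2.INTER_CUBIC)
cv2.imwrite('pics/c6.png',x[:,:,::-1])
E
```

```text
[ 0.54399324 -0.09968013  0.12638424] 0.00016550010131855555 [-5.93280737 -0.5534633   7.95718688] 17.7
top blue [224.8 167. ] 430 [566.3, 127.4, 43.6, 61.1, 10.3]
top blue [135.8 270.4] 691 [325.8, 340.8, 73.8, 56.3, 16.7]
```

View pics/c6.png

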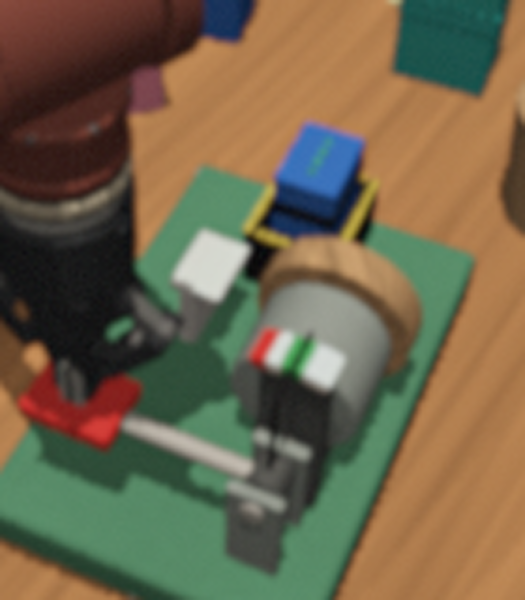

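The lever is level, with the pointer at the green patch (crop 303,345), about 8 N on the paddle and the pack still home. Handing in.

```bash
python3 -c "
from rig import r
print(r.close_job()); s=r.sense(); print(s['ee_pos'],s['contact_force'],s['time_s'])"
```

```text
the job is handed in; nothing more can be done
None
the job is handed in; nothing more can be done
```

The battery pack is in the dock and pushed home, and the arm is holding the dead-man lever in the green. I handed the job in at about 17.7 s; no verdict is reported.

- **Pack:** I took the smaller of the two blue blocks (44 x 60 mm) and pushed it down to a firm stop. The tool stopped at 112.9 mm, where fully home was expected, with the force rising to 22 N. After release its centre measured (566.3, 127.4) mm, against (566.6, 127.2) for the dock, and it stood upright in the picture.
- **Lever:** I pressed the paddle with closed fingers until the tool was at z = 126.4 mm; level is 125 mm. It was pushing with about 8 N, the figure given for level. In the picture the lever was level and the pointer was at the green patch.
- **Leave-alone items:** I never went near the glue bottle, mallet or chisel. I did not re-measure them at the end.
- **Checks:** None failed. Two things were less than ideal: about 6 N of sideways friction at the paddle, and a pre-insertion reading of the pack in the scene view that was 1–3 pixels off prediction. The pack still went in without jamming.

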